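# Set the dust extractor to full suction and start it

## Robot

A 7-joint arm with a two-finger parallel gripper is mounted at the origin on the work surface. World frame = base frame: x ahead of the robot, y to its left, z up, the work surface at z = 0. Lengths are in m, angles in rad, forces in N, time in s.
With the tool pointing down it reaches from about 0.35 to 0.9 m from the base axis. Payload 8.1 kg.
Tool frame: the origin (TCP) lies at the very end of the fingers, on their centre line; the grasp point (between the pads) lies 19 mm behind it; z points along the fingers, x is the direction in which the jaws open and shut, and the axes are right-handed (so a half turn about z gives the same grasp; the last joint's range is limited). The gripper opens to 92 mm and grips with 3 to 60 N. Pads are 19 mm wide; open, the fingers measure 130 mm over their backs; the gripper's body (75 mm by 190 mm) begins 47 mm behind the grasp point.
Start: joints at [1.043, 0.434, 0.025, 1.573, -0.012, 1.134, -0.075], TCP at [0.258, -0.569, 0.227] pointing down, gripper open.
Joint ranges: [-2.62, 2.62], [-0.44, 2.09], [-1.27, 1.32], [0.08, 2.57], [-1.32, 4.46], [0.12, 2], [-2.74, 2.74]. Speed limits (rad/s): [2.22, 2.22, 3.01, 3.01, 3.14, 3.14, 3.14].

## Interface

Orientations are given as a rotation vector (axis times angle).
In Python, from cell import status, viewer, arm gives the robot as it stands.
- The arm moves only by the tool jog_arm, never from a script. Its argument "commands" is text: rows parted by semicolons, each of 7 numbers parted by spaces: the closure, from -1 (fully open) to 1 (shut), then the shift along the world's x, y, z normalised to -1 to 1, where 1 is 0.3 m, then the turn, a rotation vector about the world's x, y, z normalised to -1 to 1, where 1 is 2 pi rad. In form: jaw dx dy dz wx wy wz; .... A call has exactly 5 rows; each row shifts and turns the commanded pose from where the row before left it; what a row does not reach is not made up. A row lasts 1/10 s, in which the tool goes at most 50 mm and 8.59 degrees, less where a joint would pass 70% of its speed; a pose out of reach is approached as far as the arm can. A call with a number of a shift or a turn outside -1 to 1 is refused whole. A call with a gripper value outside its range is refused whole. The fingers move at their own pace and stop on an object; "force" is the grip in N (left out, the last holds). Time passes only in rows, so rows that do not move let the fingers close, or fill a call up. It gives the time, the measured TCP pose, the force and the opening at its end, in the units of the state.
- status.observe(): the state, without advancing time (a new reading comes with each control period).
- viewer.get_image(name): name is "scene" or "top" or "wrist"; returns a dict with "pixels" (384x512x3 uint8, red, green, blue), "z_map" (384x512 float32, m along the optical axis (not along the pixel's ray), 0 where there is no reading), "camera_matrix" (3x3 intrinsics, pixels), "k1" (the pictures are not rectified: a ray, as slopes to the right and down, at radius r is drawn at 1 + k1 r^2 times it, then the intrinsics apply), "R" (3x3) and "t" (3): a world point X has camera coordinates R X + t. Camera axes: x right, y down, z forward; pixel columns grow to the right and rows downward; lengths in m; the calibration is good to about 2 mm. A picture is of the moment at which its call begins.
- arm.sign_off(): hands the job in, once; it reports no verdict.
The state is a dict: "clock": time; "joints": joint angles; "dq": joint speeds; "joint_efforts": joint torques, N m; "position": TCP position; "ee_rot": TCP orientation; "force": force on the tool from outside, world axes, zero at the start; "ft_torque": the same for the moment, N m; "width": opening from 0.0 (shut) to 1.0 (fully open).
Only numpy, scipy, OpenCV 4.12 (cv2) and the standard library are available. Lean on these libraries where they do the work, as an engineer would, in place of code of your own. Each camera call takes 0.05 s, during which the arm holds its last target. There are 200 camera calls.

## Task

Get the dust extractor on the gourd carver's table running at full suction: with a fingertip, push its black lever along the slot from the white mark, past the click at the yellow half mark, right to the end stop at the green mark, and only then press the green start button all the way down and let it come up again. Push and press only: lift nothing, leave the red stop button alone, and do not shove the extractor or disturb the other things on it and around it.

Things in the scene. Friction and masses are not known exactly. Their poses are not given: they have to be found in the camera images.
- extractor: dust extractor: light grey case 240 (x) x 300 (y) mm, flat deck 110 mm above the table; 5 to 7 kg, loose on rubber feet, slides under some 25 N. Origin: centre of its underside; x away from the robot at yaw 0, y left; turned up to 0.6 rad. On the deck, mm: lever slot along y at x = +55; green button (-60, 90), red (-60, -90), wax jar about (-60, 0), cork block about (-5, 118)
- lever (a joint): lever travel, m, level and straight along the extractor's +y: 0 = off (white marks), 0.035 = half (yellow, first click), 0.070 = full (green, hard end stop). A spring detent draws it into these three and holds it there; the humps at about 0.018 and 0.052 take some 5 to 8 N, past a hump it snaps on to the next position
- lever_top (a point): centre of the top of the black lever grip: upright block 32 (across the slot) x 20 (along it) x 36 mm high, moving with the lever. Top 46 mm above the deck, underside 10 mm above it; at off, the deck is clear for 80 mm or more on both sides along the slot
- start (a joint): travel of the green start button in m: 0 = up, 0.006 = fully down; spring loaded, fully down takes 5 N
- start_top (a point): centre of the top face of the round green start button, 30 mm across, in a low black housing on the deck; pressed straight down
- stop (a joint): travel of the red stop button in m: 0 = up, 0.006 = fully down; leave it alone
- stop_top (a point): centre of the top face of the round red stop button, same size as the green one
- wax_jar: small closed amber glass jar with a steel cap, 40 mm dia x 45 mm high, standing on the extractor's deck between the two buttons; origin at its underside; leave it alone
- sanding_block: cork sanding block 32 x 50 x 22 mm lying on the extractor's deck, near its +y edge; origin at its underside; leave it alone
- gourd_a: two-lobed yellow gourd, 140 mm high (157 with its stalk), 106 mm across, standing on the table beside the extractor; origin at its underside; leave it alone
- gourd_b: two-lobed brownish gourd, 120 mm high (134 with its stalk), 91 mm across, standing on the table beside the extractor; origin at its underside; leave it alone
- pencil_cup: blue ceramic cup, 70 mm across, 90 mm high, standing on the table beside the extractor; origin at its underside; leave it alone
- graver: screwdriver-like hand graver lying on the table at the left; leave it alone
- dust_brush: brush lying on the table at the right, near the robot; leave it alone

How it is judged:
By the outcome, as a careful person would: the job done as asked, in the order asked, and still so for the second after the job is handed in, with the robot touching nothing.
It also fails if it takes over 42 s, if anything falls off the work surface, if the arm or the gripper's body presses on something with over 40 N, if the wrist force passes 120 N, or if a joint passes its speed limit or range.

## Working session

There is one attempt and no reset: what is moved stays moved. The work goes in short steps, Python scripts to look and compute and a tool call to move; the robot and the scene stay as the last step left them, time stands still between calls to the robot, and variables do not carry over. Pictures are saved under pics/ and viewed, about 8 in all and at most 12, crops included, and the job is handed in when it is done.

Besides the shell and the picture viewer there is one more tool, called after ">>>" by a JSON object that holds its "op" and its "data". jog_arm: Moves the arm, as the interface text tells. Scaled input: -1 to 1 covers 0.3 m each way for a shift and 2 pi rad each way for a turn. Its arguments: {"type":"object","properties":{"commands":{"type":"string"},"force":{"type":"number"}},"required":["commands"]}

```bash
ls; mkdir -p pics; cat > h.py <<'E'
import numpy as np, cv2, pickle
from cell import status, viewer, arm
def grab(name, fn):
    im=viewer.get_image(name); pickle.dump(im,open(f'{fn}.pkl','wb'))
    cv2.imwrite(f'pics/{fn}.png',im['pixels'][:,:,::-1]); return im
def load(fn): return pickle.load(open(f'{fn}.pkl','rb'))
def rays(im,uv):
    K=np.array(im['camera_matrix'],float)
    n=cv2.undistortPoints(np.array(uv,float).reshape(-1,1,2),K,np.array([im['k1'],0,0,0,0.])).reshape(-1,2)
    return np.c_[n,np.ones(len(n))]
def on_z(im,uv,z):
    R=np.array(im['R']);t=np.array(im['t']); d=rays(im,uv)@R; c=-R.T@t
    return c+d*((z-c[2])/d[:,2])[:,None]
def depth(im,uv):
    R=np.array(im['R']);t=np.array(im['t']); uv=np.array(uv).reshape(-1,2).astype(int)
    z=im['z_map'][uv[:,1],uv[:,0]]
    return (rays(im,uv)*z[:,None]-t)@R
E
python3 - <<'E'
from h import *
print(status.observe())
for n in('top','scene'):
    im=grab(n,n+'1'); print(n,-np.array(im['R']).T@im['t'],im['k1'],im['camera_matrix'])
cv2.imwrite('pics/top1.png',load('top1')['pixels'][:,:,::-1])
E
```

```text
pics
{'clock': 0.0, 'joints': array([ 1.04339373,  0.43526015,  0.02497296,  1.57408313, -0.01159006,
        1.13400322, -0.07509849]), 'dq': array([ 0.00068052, -0.00042826,  0.00102923,  0.00030325,  0.00099008,
        0.00017465,  0.00060109]), 'joint_efforts': array([-2.52163200e-04, -6.67840862e+01,  9.85128209e-01, -3.14462042e+01,
       -6.05644472e-02,  4.28225286e-02,  2.08558299e-04]), 'position': array([ 0.25732338, -0.56901164,  0.22592729]), 'ee_rot': array([-2.63914253e+00,  1.70290690e+00,  2.24566835e-03]), 'force': array([0.76833975, 0.06230744, 0.30165662]), 'ft_torque': array([0.01421039, 0.040672  , 0.01266702]), 'width': 1.0024108080520486}
top [ 0.25956352 -0.01036697  1.23510187] -0.07624048696321735 [[369.94878203   0.         252.37130588]
 [  0.         369.94878203 186.41749537]
 [  0.           0.           1.        ]]
scene [ 1.38032047 -0.5652394   0.83296251] -0.010946713739250755 [[484.99653323   0.         254.38657082]
 [  0.         484.99653323 204.50189517]
 [  0.           0.           1.        ]]
```

View pics/top1.png

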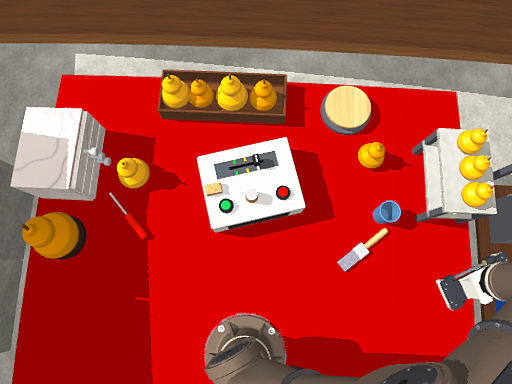

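View pics/scene1.png

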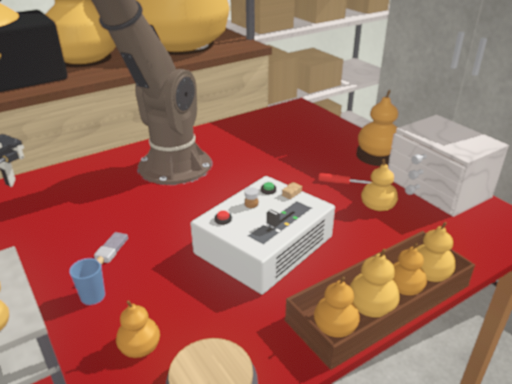

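Top view: extractor at about (250,185), green button (226,205), red (283,192), jar (252,196), cork (213,188), lever near (257,160). Now I measure it.

```bash
python3 - <<'E'
from h import *
im=load('top1'); hsv=cv2.cvtColor(im['pixels'],cv2.COLOR_RGB2HSV)
def cen(m,x0,x1,y0,y1):
    q=np.zeros_like(m);q[y0:y1,x0:x1]=m[y0:y1,x0:x1]
    n,l,s,c=cv2.connectedComponentsWithStats(q); k=1+np.argmax(s[1:,4]); return c[k],s[k]
g=cen(cv2.inRange(hsv,(45,120,60),(85,255,255)),210,245,192,220)
r=cen(cv2.inRange(hsv,(0,150,80),(10,255,255))|cv2.inRange(hsv,(170,150,80),(180,255,255)),272,294,184,200)
print(g,r)
for c in(g,r): print('depth',depth(im,[c[0]]))
zt=[depth(im,[c[0]])[0,2] for c in (g,r)]
G,R=[on_z(im,[c[0]],0.122)[0] for c in(g,r)]
d=(G-R)[:2]; print('len',np.linalg.norm(d)); yaw=np.arctan2(-d[0],d[1])
ex=np.array([np.cos(yaw),np.sin(yaw)]);ey=np.array([-ex[1],ex[0]])
O=(G+R)[:2]/2+0.06*ex; print('G',G,'R',R,'yaw',yaw,'O',O)
np.savez('pose',O=O,yaw=yaw,G=G)
# points on deck in local coords: height map near slot
v,u=np.mgrid[140:190,200:310]; P=depth(im,np.c_[u.ravel(),v.ravel()]); L=(P[:,:2]-O)@np.c_[ex,ey]
m=(P[:,2]>.140)&(P[:,2]<.18)&(abs(L[:,0]-.055)<.03)
print('lever local',L[m].mean(0),L[m].min(0),L[m].max(0),P[m,2].max(),m.sum()); print('deck z',np.median(P[(P[:,2]>.09)&(P[:,2]<.13),2]))
# other tall objs
crop=im['pixels'][130:240,190:310,::-1]; cv2.imwrite('pics/crop.png',cv2.resize(crop,None,fx=6,fy=5.4,interpolation=cv2.INTER_CUBIC))
E
```

```text
(array([225.33333333, 204.60714286]), array([220, 200,  11,  10,  84], dtype=int32)) (array([282.58333333, 191.41666667]), array([278, 187,  10,  10,  84], dtype=int32))
depth [[0.45376155 0.08076141 0.13702384]]
depth [[ 0.50273727 -0.0900273   0.13295335]]
len 0.18040334111286727
G [0.45458685 0.08087278 0.122     ] R [ 0.50392468 -0.09265284  0.122     ] yaw 0.27701562042875233 O [0.53696832 0.01051915]
lever local [ 0.05122901 -0.03243185] [ 0.03688643 -0.04255748] [ 0.06867656 -0.02290349] 0.16037086817274757 68
deck z 0.10914241649109149
```

View pics/crop.png

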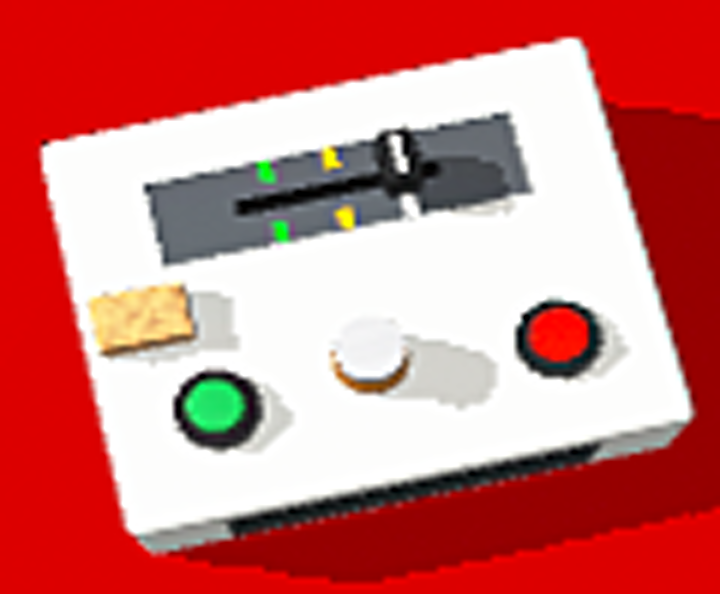

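The crop shows the lever at the white mark, about (395,155). Yellow marks are near (335,160) and (345,215), green near (267,170) and (280,230). Lever travel is +y (left). Local measurement puts the lever at about (0.053, -0.033), with yaw 0.277. I'll move above the push start with the jaws shut and x along the extractor's x.

>>> {"op": "jog_arm", "data": {"commands": "1 0.079 0.114 0.03 0 0 0.0151;1 0.079 0.114 0.03 0 0 0.0151;1 0.079 0.114 0.03 0 0 0.0151;1 0.079 0.114 0.01 0 0 0.0151;1 0.079 0.114 0.01 0 0 0.0151", "force": 20}}

```text
clock: 0.6
position: [0.3767, -0.3969, 0.2598]
ee_rot: [2.968, -1.03, -0.0]
force: [0.9, -0.2, -0.2]
width: 0.612
```

>>> {"op": "jog_arm", "data": {"commands": "1 0.079 0.114 0.01 0 0 0.0151;1 0.079 0.114 0.01 0 0 0.0151;1 0.079 0.114 0.01 0 0 0.0151;1 0.079 0.114 0.01 0 0 0.0151;1 0.079 0.114 0.01 0 0 0.0151"}}

```text
clock: 1.1
position: [0.495, -0.226, 0.2747]
ee_rot: [-3.127, 0.304, 0.001]
force: [0.8, -0.7, -0.3]
width: 0.176
```

>>> {"op": "jog_arm", "data": {"commands": "1 0.079 0.114 0.01 0 0 0.0151;1 0.079 0.114 0.01 0 0 0.0151;1 0.079 0.114 0.01 0 0 0.0151;1 0.079 0.114 0 0 0 0.0151;1 0.079 0.114 0 0 0 0.0151"}}

```text
clock: 1.6
position: [0.6137, -0.0551, 0.2835]
ee_rot: [3.111, 0.439, -0.001]
force: [0.7, -0.7, 0.1]
width: 0.002
```

```bash
python3 - <<'E'
from h import *
im=grab('wrist','w1'); print(-np.array(im['R']).T@im['t'])
p=np.load('pose.npz');O=p['O'];yaw=float(p['yaw']);ex=np.array([np.cos(yaw),np.sin(yaw)]);ey=np.array([-ex[1],ex[0]])
v,u=np.mgrid[0:384,0:512]; P=depth(im,np.c_[u.ravel(),v.ravel()]); ok=im['z_map'].ravel()>0
L=(P[:,:2]-O)@np.c_[ex,ey]
def box(n,x,y,r,z0,z1):
    m=ok&(np.abs(L[:,0]-x)<r)&(np.abs(L[:,1]-y)<r)&(P[:,2]>z0)&(P[:,2]<z1)
    print(n,m.sum(), *( (L[m].mean(0).round(4),L[m].min(0).round(4),L[m].max(0).round(4),np.median(P[m,2]).round(4)) if m.any() else ()))
box('lever',.055,-.034,.03,.15,.16)
box('deck',.0,-.05,.02,.09,.13)
box('green',-.06,.09,.008,.1,.16)
box('housing',-.06,.09,.03,.112,.16)
E
```

```text
[0.59123845 0.02196898 0.44230976]
lever 614 [ 0.0539 -0.0343] [ 0.0383 -0.0451] [ 0.0691 -0.0248] 0.1564
deck 1140 [ 0.0001 -0.0494] [-0.02   -0.0694] [ 0.02   -0.0301] 0.1107
green 281 [-0.06    0.0899] [-0.068   0.0821] [-0.052  0.098] 0.1329
housing 1781 [-0.0577  0.0839] [-0.09    0.0603] [-0.03    0.1089] 0.1239
```

View pics/w1.png

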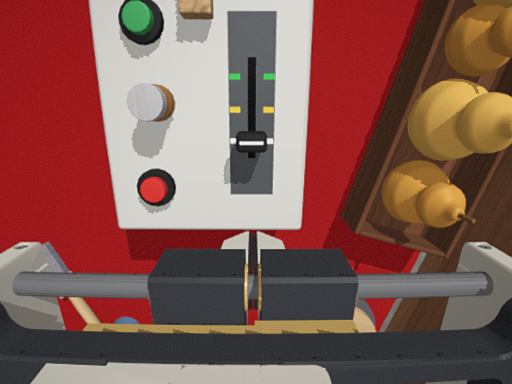

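The wrist view shows the lever at (251,140) at the white mark, green button (138,18), red (153,188). The deck is clear where I'll come down. Descending.

>>> {"op": "jog_arm", "data": {"commands": "1 0 0 -0.14 0 0 0;1 0 0 -0.14 0 0 0;1 0 0 -0.13 0 0 0;1 0 0 -0.07 0 0 0;1 0 0 -0.03 0 0 0"}}

```text
clock: 2.15
position: [0.6112, -0.0568, 0.1279]
ee_rot: [-3.111, -0.433, 0.007]
force: [0.2, -1.1, -0.5]
width: 0.005
```

>>> {"op": "jog_arm", "data": {"commands": "1 -0.007 0.0247 0 0 0 0;1 -0.007 0.0247 0 0 0 0;1 -0.004 0.014 0 0 0 0;1 -0.0025 0.009 0 0 0 0;1 -0.0025 0.009 0 0 0 0"}}

```text
clock: 2.65
position: [0.6065, -0.0317, 0.1316]
ee_rot: [3.111, 0.434, 0.002]
force: [-0.3, -0.3, 0.2]
width: 0.003
```

>>> {"op": "jog_arm", "data": {"commands": "1 -0.0036 0.0128 0 0 0 0;1 -0.0036 0.0128 0 0 0 0;1 -0.0036 0.0128 0 0 0 0;1 -0.0036 0.0128 0 0 0 0;1 -0.0036 0.0128 0 0 0 0"}}

```text
clock: 3.15
position: [0.6012, -0.0147, 0.131]
ee_rot: [3.11, 0.43, 0.001]
force: [0.3, -5.2, 2.1]
width: 0.008
```

>>> {"op": "jog_arm", "data": {"commands": "1 -0.0036 0.0128 0 0 0 0;1 -0.0036 0.0128 0 0 0 0;1 -0.0036 0.0128 0 0 0 0;1 -0.0036 0.0128 0 0 0 0;1 -0.0036 0.0128 0 0 0 0"}}

```text
clock: 3.65
position: [0.5952, 0.0067, 0.1306]
ee_rot: [3.111, 0.434, -0.0]
force: [1.4, -0.6, -0.5]
width: 0.004
```

>>> {"op": "jog_arm", "data": {"commands": "1 -0.0036 0.0128 0 0 0 0;1 -0.0036 0.0128 0 0 0 0;1 -0.0036 0.0128 0 0 0 0;1 -0.0036 0.0128 0 0 0 0;1 -0.0036 0.0128 0 0 0 0"}}

```text
clock: 4.15
position: [0.5898, 0.0256, 0.1306]
ee_rot: [-3.112, -0.433, 0.0]
force: [0.6, -0.2, -0.2]
width: 0.004
```

>>> {"op": "jog_arm", "data": {"commands": "1 -0.0018 0.0064 0 0 0 0;1 -0.0018 0.0064 0 0 0 0;1 -0.0018 0.0064 0 0 0 0;1 0 0 0 0 0 0;1 0 0 0 0 0 0"}}

```text
clock: 4.65
position: [0.5883, 0.0313, 0.1307]
ee_rot: [-3.111, -0.434, -0.0]
force: [0.2, -0.5, -0.2]
width: 0.003
```

>>> {"op": "jog_arm", "data": {"commands": "1 -0.0018 0.0064 0 0 0 0;1 -0.0018 0.0064 0 0 0 0;1 -0.0018 0.0064 0 0 0 0;1 0 0 0 0 0 0;1 0 0 0 0 0 0"}}

```text
clock: 5.15
position: [0.5867, 0.0371, 0.1307]
ee_rot: [-3.111, -0.434, -0.0]
force: [-0.4, 0.4, -0.1]
width: 0.005
```

```bash
python3 - <<'E'
from h import *
grab('top','t2');s=status.observe();print(s['force'],s['position'])
im=grab('wrist','w2')
p=np.load('pose.npz');O=p['O'];yaw=float(p['yaw']);ex=np.array([np.cos(yaw),np.sin(yaw)]);ey=np.array([-ex[1],ex[0]])
v,u=np.mgrid[0:384,0:512]; P=depth(im,np.c_[u.ravel(),v.ravel()]); L=(P[:,:2]-O)@np.c_[ex,ey]
m=(im['z_map'].ravel()>0)&(abs(L[:,0]-.055)<.03)&(abs(L[:,1]-.03)<.045)&(P[:,2]>.15)&(P[:,2]<.16)
print(m.sum(),L[m].mean(0),L[m].min(0),L[m].max(0))
E
```

```text
[ 0.30913265 -1.0229059   0.11392717] [0.58671258 0.0370805  0.13073012]
2357 [0.05397299 0.03251211] [0.03753133 0.01909778] [0.07206064 0.04218542]
```

View pics/w2.png

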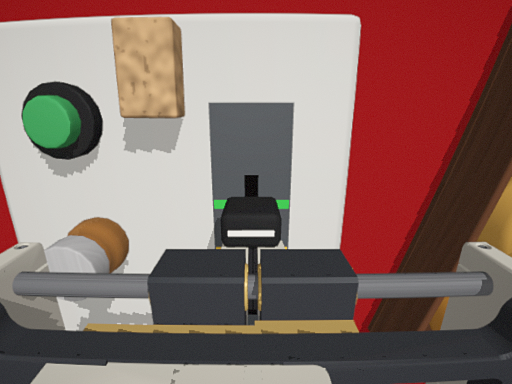

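The wrist view shows the lever (250,220) at the green marks (row 204), level with the parallax. I'll nudge gently to confirm the stop.

>>> {"op": "jog_arm", "data": {"commands": "1 -0.0018 0.0064 0 0 0 0;1 -0.0009 0.0032 0 0 0 0;1 -0.0009 0.0032 0 0 0 0;1 0 0 0 0 0 0;1 0 0 0 0 0 0"}}

```text
clock: 5.75
position: [0.5863, 0.0382, 0.1308]
ee_rot: [3.109, 0.43, 0.001]
force: [2.7, -7.0, 0.1]
width: 0.003
```

The arm met a firm stop at 7 N (1 mm moved of 4 commanded). Backing off and rising.

>>> {"op": "jog_arm", "data": {"commands": "1 0.0135 -0.048 0 0 0 0;1 0.0135 -0.048 0 0 0 0;1 0 0 0.1 0 0 0;1 0 0 0.12 0 0 0;1 0 0 0.1 0 0 0"}}

```text
clock: 6.25
position: [0.594, 0.011, 0.2282]
ee_rot: [-3.111, -0.432, -0.0]
force: [0.2, -0.5, -0.4]
width: 0.003
```

```bash
python3 - <<'E'
from h import *
s=status.observe();print(s['position'],s['force'])
im=grab('wrist','w3')
p=np.load('pose.npz');O=p['O'];yaw=float(p['yaw']);ex=np.array([np.cos(yaw),np.sin(yaw)]);ey=np.array([-ex[1],ex[0]])
hsv=cv2.cvtColor(im['pixels'],cv2.COLOR_RGB2HSV); v,u=np.mgrid[0:384,0:512]; uv=np.c_[u.ravel(),v.ravel()]
P=depth(im,uv); L=(P[:,:2]-O)@np.c_[ex,ey]; ok=im['z_map'].ravel()>0
near=ok&(np.hypot(L[:,0]+.06,L[:,1]-.09)<.03)
gm=near&(cv2.inRange(hsv,(45,100,40),(85,255,255)).ravel()>0)
top=gm&(P[:,2]>.129)
print('top',top.sum(),L[top].mean(0),P[top].mean(0),L[top].min(0),L[top].max(0))
bl=near&(hsv[...,2].ravel()<70)&~gm; print('housing z',np.percentile(P[bl,2],[5,50,90,98]))
m=ok&(abs(L[:,0]-.055)<.03)&(abs(L[:,1]-.03)<.045)&(P[:,2]>.15)&(P[:,2]<.16)
print('lever',m.sum(),L[m].mean(0),L[m].min(0),L[m].max(0))
for n,c,z0,z1 in(('jar',(-.06,0),.145,.16),('cork',(-.005,.118),.125,.14)):
    m=ok&(abs(L[:,0]-c[0])<.04)&(abs(L[:,1]-c[1])<.04)&(P[:,2]>z0)&(P[:,2]<z1)&~gm&(np.hypot(L[:,0]+.06,L[:,1]-.09)>.025)
    if m.any(): print(n,L[m].min(0),L[m].max(0),np.median(P[m,2]))
E
```

```text
[0.59404621 0.01097391 0.2282366 ] [ 0.24495548 -0.45660664 -0.43455326]
top 950 [-0.05983829  0.08707952] [0.45559626 0.07791389 0.13255174] [-0.07504108  0.07245123] [-0.04617428  0.10112905]
housing z [0.11806995 0.12261766 0.12372844 0.12429008]
lever 921 [0.05386716 0.03308118] [0.03771255 0.02241526] [0.06945075 0.04258214]
jar [-0.06892615 -0.01337939] [-0.03235932  0.02309495] 0.15562918261869815
cork [-0.01855698  0.08872207] [0.01442113 0.13883602] 0.13273632153322817
```

View pics/w3.png

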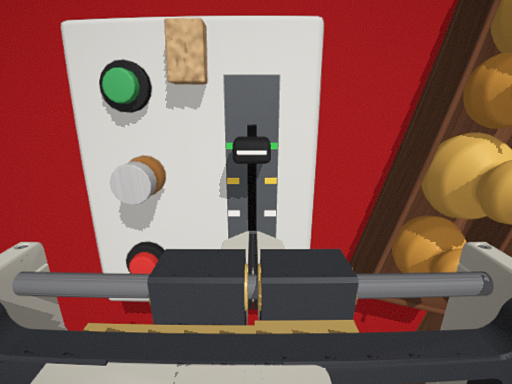

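The view shows the lever (252,150) between the green marks, cork and jar undisturbed, green button (122,85). Lever position measured 67 mm from start, consistent with full. Moving over green.

>>> {"op": "jog_arm", "data": {"commands": "1 -0.0927 0.0457 0 0 0 0;1 -0.0927 0.0457 0 0 0 0;1 -0.0927 0.0457 0 0 0 0;1 -0.0927 0.0457 0 0 0 0;1 -0.0927 0.0457 0 0 0 0"}}

```text
clock: 6.8
position: [0.4538, 0.0804, 0.2266]
ee_rot: [-3.112, -0.433, -0.0]
force: [-0.8, 0.9, 0.7]
width: 0.003
```

>>> {"op": "jog_arm", "data": {"commands": "1 0 0 -0.1 0 0 0;1 0 0 -0.1 0 0 0;1 0 0 -0.06 0 0 0;1 0 0 0 0 0 0;1 0 0 0 0 0 0"}}

```text
clock: 7.3
position: [0.455, 0.0804, 0.149]
ee_rot: [-3.111, -0.433, 0.0]
force: [0.3, 0.7, 1.2]
width: 0.005
```

>>> {"op": "jog_arm", "data": {"commands": "1 0 0 -0.02 0 0 0;1 0 0 -0.02 0 0 0;1 0 0 -0.01 0 0 0;1 0 0 -0.01 0 0 0;1 0 0 0 0 0 0"}}

```text
clock: 7.8
position: [0.4548, 0.0806, 0.1306]
ee_rot: [3.111, 0.434, 0.0]
force: [-0.1, -0.8, 1.7]
width: 0.005
```

>>> {"op": "jog_arm", "data": {"commands": "1 0 0 -0.005 0 0 0;1 0 0 -0.005 0 0 0;1 0 0 0 0 0 0;1 0 0 0 0 0 0;1 0 0 0 0 0 0"}}

```text
clock: 8.3
position: [0.4548, 0.0806, 0.1278]
ee_rot: [3.111, 0.434, 0.0]
force: [-0.9, 0.0, 4.3]
width: 0.002
```

Partly down; continue to a hard stop.

>>> {"op": "jog_arm", "data": {"commands": "1 0 0 -0.005 0 0 0;1 0 0 -0.005 0 0 0;1 0 0 0 0 0 0;1 0 0 0 0 0 0;1 0 0 0 0 0 0"}}

```text
clock: 8.8
position: [0.4549, 0.0806, 0.1259]
ee_rot: [3.111, 0.434, 0.001]
force: [-6.6, -2.7, 22.8]
width: 0.004
```

Bottomed out (22.8 N). Releasing straight up and clear.

>>> {"op": "jog_arm", "data": {"commands": "1 0 0 0.02 0 0 0;1 0 0 0.06 0 0 0;1 0 0 0.14 0 0 0;1 0 0 0.14 0 0 0;1 0 0 0.1 0 0 0"}}

```text
clock: 9.3
position: [0.455, 0.0812, 0.265]
ee_rot: [-3.111, -0.435, -0.003]
force: [0.9, 0.3, 0.1]
width: 0.004
```

>>> {"op": "jog_arm", "data": {"commands": "1 0 -0.1 0.1 0 0 0;1 0 -0.14 0.1 0 0 0;1 0 -0.14 0 0 0 0;1 0 -0.14 0 0 0 0;1 0 -0.14 0 0 0 0"}}

```text
clock: 9.8
position: [0.4545, -0.1176, 0.3218]
ee_rot: [3.111, 0.434, 0.001]
force: [-0.0, -0.3, -0.6]
width: 0.009
```

```bash
python3 - <<'E'
from h import *
s=status.observe();print(s['position'],s['force'],s['clock'])
a=load('scene1');b=grab('scene','s4');w=grab('wrist','w4')
p=np.load('pose.npz');O=p['O'];yaw=float(p['yaw']);ex=np.array([np.cos(yaw),np.sin(yaw)]);ey=np.array([-ex[1],ex[0]])
def meas(im,n):
    hsv=cv2.cvtColor(im['pixels'],cv2.COLOR_RGB2HSV); v,u=np.mgrid[0:384,0:512]
    P=depth(im,np.c_[u.ravel(),v.ravel()]); L=(P[:,:2]-O)@np.c_[ex,ey]; ok=im['z_map'].ravel()>0
    hit=cv2.inRange(hsv,(45,100,40),(85,255,255)).ravel()>0
    red=((hsv[...,0]<8)|(hsv[...,0]>172)).ravel()&(hsv[...,1].ravel()>140)
    for k,m in(('green',hit&(np.hypot(L[:,0]+.06,L[:,1]-.09)<.025)&(P[:,2]>.125)),('red',red&(np.hypot(L[:,0]+.06,L[:,1]+.09)<.025)&(P[:,2]>.125)),
      ('lever',(abs(L[:,0]-.055)<.03)&(abs(L[:,1])<.08)&(P[:,2]>.15)&(P[:,2]<.16)),('jar',(np.hypot(L[:,0]+.06,L[:,1])<.035)&(P[:,2]>.15)&(P[:,2]<.16))):
        m=m&ok; print(n,k,m.sum(),L[m].mean(0).round(4) if m.any() else '',np.median(P[m,2]).round(4) if m.any() else '')
for n,i in(('before',a),('w1',load('w1')),('after',b),('w4',w)): meas(i,n)
cv2.imwrite('pics/fin.png',np.hstack([cv2.resize(x['pixels'],(400,300)) for x in(b,w)])[:,:,::-1])
E
```

```text
[ 0.45450515 -0.11757608  0.32182202] [-0.04757099 -0.32364512 -0.60805351] 9.8
before green 49 [-0.0537  0.0842] 0.1302
before red 65 [-0.0541 -0.0941] 0.1304
before lever 77 [ 0.0581 -0.0352] 0.1542
before jar 100 [-0.0472  0.0049] 0.154
w1 green 807 [-0.0596  0.0862] 0.1327
w1 red 508 [-0.0597 -0.0911] 0.1324
w1 lever 614 [ 0.0539 -0.0343] 0.1564
w1 jar 1135 [-0.0502  0.0046] 0.1557
after green 46 [-0.0543  0.0845] 0.1303
after red 63 [-0.054  -0.0944] 0.1306
after lever 67 [0.0591 0.0325] 0.1542
after jar 97 [-0.047   0.0053] 0.154
w4 green 386 [-0.0622  0.0808] 0.1325
w4 red 467 [-0.0624 -0.091 ] 0.1326
w4 lever 591 [0.0516 0.0319] 0.1562
w4 jar 942 [-0.0519  0.0046] 0.1557
```

View pics/fin.png

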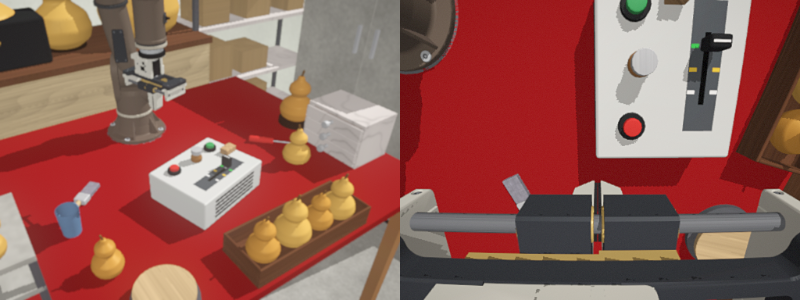

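Scene and wrist views agree. The lever is at the green marks, both buttons are up, and the extractor, jar, cork, cup and gourds are where they were. Handing in.

```bash
python3 -c "
from cell import arm
print(arm.sign_off())"
```

```text
the job is handed in; nothing more can be done
None
```

The extractor lever is at the full (green) end stop, and the green start button was then pressed fully down and released. The job was handed in at about 10 s on the clock.

- **Lever:** I pushed it with the shut fingertips from white, past yellow, to the end. The last nudge met a firm stop at about 7 N. The cameras measured 67–68 mm of travel against the nominal 70, which is within their couple of millimetres. It sits at the green marks in both final views.
- **Start button:** it bottomed out with the fingertip 7 mm below the button's measured height when up. The force was about 23 N, with about 7 N sideways. It came back up to the same height as before.
- **Surroundings:** the extractor and its red button, jar and start button stayed within about 1 mm in the scene camera. In the final pictures the cork, cup, gourds, graver and brush looked unmoved; I did not measure those. The wrist view read 2–5 mm differently for some points, which I put down to its calibration and viewing angle.

The arm ended clear of everything, with near-zero force. No check failed.

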